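# Function test of a latching stop button

### The job

Test the stop button on the metal control station: press the three-lobed mushroom head down until it latches, take the fingers off so that it is seen to stay down by itself, then push one of its lobes round clockwise (seen from above) with the fingertips until the latch lets go and the head springs back up, and let it turn back to rest. Only press and push, gently: do not grip the head, do not press the flat start button, and do not shift the station or the small things lying round it.

Things in the scene. Friction and masses are not known exactly. Their poses are not given: they have to be found in the camera images.
- station: Control station: plain grey metal box 100 (x) x 200 (y) x 60 mm high, loose on rubber feet, about 1.8 kg, at varying place and yaw. Origin at the centre of its underside, z up. The stop button's upright axis is at x = 0, y = +45 mm, the flat start button at x = 0, y = -55 mm. Between the head's lobes and the box lid the space is free outside a steel collar of 21 mm radius.
- stop_head: Black mushroom head of the stop button: domed disc 48 mm across, 22 mm high, with three radial lobes at 0, 120 and 240 degrees from its own x axis, each 14 mm wide, reaching 41 mm from the axis, spanning 3 to 17 mm above the origin. Origin on the axis at the head's underside, 82 mm above the worktop when up; z up; turns and sinks with the head.
- stop_top (a point): Centre of the nearly flat top of the mushroom head, on its axis, 104 mm above the worktop when the head is up; the place to press. More than 30 N between the fingers and the head, as in a grip, fails the run.
- stop_press (a joint): How far the stop head is pressed in, m: 0 up, 0.008 against its stop. Sprung: about 4 N starts it and 6 to 7 N take it past the latch (at about 0.0065) to its stop; once pressed past 0.007 and let go it stays latched at about 0.006. It springs back to 0 only after the head has been twisted.
- stop_twist (a joint): Turn of the stop head, rad: 0 at rest, growing clockwise as seen from above to a stop at 1.1; it does not turn the other way. It is sprung back to 0 (0.025 to 0.08 N m, so 1 to 3 N at a lobe). Turned to between about 0.6 and 0.8 it frees the latch and the head rises by itself.
- start_button (a joint): Flat round start button, 26 mm across, in a round 42 mm steel housing at the other end of the station, its top 81 mm above the worktop, m: 0 up, 0.005 pressed. Leave alone; more than 0.002 fails.
- coupon_0: flat grey metal tensile specimen (dog-bone bar), 22x150x9 mm, loose in front of the station; origin at the centre of its underside. Leave alone.
- bolt_m12_0: hexagon bolt standing on its head, 52 mm tall, 23 mm across, loose beside the stop-button end of the station; origin at the centre of its underside. Leave alone.
- nut_0: hexagon nut, 22 mm across, 10 mm high, loose beside the start-button end; origin at the centre of its underside. Leave alone.
- spacer_0: small metal block 20x35x18 mm, loose behind the station; origin at the centre of its underside. Leave alone.
- usb_stick: dark flat usb stick 18x56x8 mm, loose behind the station; origin at the centre of its underside. Leave alone.

How it is judged:
By the outcome, as a careful person would: the job done as asked, in the order asked, and still so for the second after the job is handed in, with the robot touching nothing.
It also fails if it takes over 40 s, if anything falls off the work surface, if the arm or the gripper's body presses on something with over 40 N, if the wrist force passes 120 N, or if a joint passes its speed limit or range.

### The arm

A 6-joint arm with a two-finger parallel gripper is mounted at the origin on a cart in front of the work surface, level with it; the furniture and walls round the work are solid. World frame = base frame: x ahead of the robot, y to its left, z up, the work surface at z = 0. Lengths are in mm, angles in degrees, forces in N, time in s.
With the tool pointing down it reaches from about 300 to 850 mm from the base axis. Payload 4.2 kg.
Tool frame: the origin (TCP) lies midway between the tips of the shut fingers; the grasp point (between the pads) lies 19 mm behind it; z points along the fingers, y is the line along which they close (so a half turn about z gives the same grasp; the last joint's range is limited). The gripper opens to 91 mm and grips with 3 to 60 N. Pads are 32 mm wide; open, the fingers measure 118 mm over their backs; the gripper's body (76 mm by 178 mm) begins 60 mm behind the grasp point.
Start: joints at [73.109, 18.312, 89.639, -0, 72.044, -1.146], TCP at [156.031, 553.442, 213.976] pointing down, gripper open.
Joint ranges: [-177.97, 177.97], [-48.28, 115.42], [12.27, 149.76], [-77.06, 257.06], [2.81, 150.46], [-146.56, 146.56]. Speed limits (degrees/s): [147.25, 147.25, 180, 180, 180, 180].

### API

Orientations are given as [roll, pitch, yaw] about the fixed x, y, z axes, in that order (R = Rz(yaw) Ry(pitch) Rx(roll)).
In Python, from workcell import env, optics, job_done gives the robot as it stands (env), with the cameras (optics) and the job as plain functions.
- The arm moves only by the shell command python3 drive.py [OPENING] [FORCE], which reads ROWS from standard input. ROWS is a JSON list that holds a single list of rows (three levels of brackets), with 1 to 8 rows, each of 6 numbers: dx, dy, dz in parts of the range, where 1.0 means 800 mm, then a rotation vector rx, ry, rz in shares of 2 rad (1.0 is 2 rad); each row shifts and turns the commanded pose from where the row before left it, along the tool's axes as they then stand; what a row does not reach is not made up. A row lasts 1/10 s, in which the tool goes at most 50 mm and 8.59 degrees, less where a joint would pass 70% of its speed; a pose out of reach is approached as far as the arm can. OPENING is the finger opening in mm, set as the command begins (- or left out keeps the last). The fingers move at their own pace and stop on an object; FORCE is the grip in N (left out, the last holds). Time passes only in rows, so rows that do not move let the fingers close. It prints the time, the measured TCP pose, the force, the opening and the grip force at its end. No shift or turn number may pass 1 either way. Input that does not fit is refused with a message, and nothing moves.
- env.state(): the state, without advancing time (a new reading comes with each control period).
- optics.grab_frame(name): name is "scene" or "top"; returns the picture (384x512x3 uint8, blue, green, red); there is no depth.
- optics.camera_model(name): a dict with "fx", "fy", "cx", "cy" (pixels), "T" (4x4, takes a point from camera to world coordinates). Camera axes: x right, y up, looking along -z (the intrinsics and any distortion apply to the point x, -y, -z); pixel columns grow to the right and rows downward; lengths in mm; the calibration is good to about 2 mm. A picture is of the moment at which its call begins. camera_model takes no time and is no camera call.
- job_done(): hands the job in; it is judged then, once.
The state is a dict: "time_s": time; "qpos": joint angles; "qvel": joint speeds; "effort": joint torques, N m; "ee_pos": TCP position; "ee_rot": TCP orientation; "force": force on the tool from outside, world axes, zero at the start; "torque": the same for the moment, N m; "gripper_width": finger opening in mm; "gripper_force": force on a finger pad.
Only numpy, scipy, OpenCV 4.12 (cv2) and the standard library are available. Lean on these libraries where they do the work, as an engineer would, in place of code of your own. Each camera call takes 0.05 s, during which the arm holds its last target. There are 200 camera calls.

## Working session

There is one attempt and no reset: what is moved stays moved. The work goes in short steps, Python scripts to look and compute and a shell command to move; the robot and the scene stay as the last step left them, time stands still between calls to the robot, and variables do not carry over. Pictures are saved under pics/ and viewed, at most 10 in all, crops included, and the job is handed in when it is done.

```bash
ls; mkdir -p pics
python3 - <<'E'
from workcell import env, optics, job_done
import cv2,numpy as np
for n in("scene","top"):
    f=optics.grab_frame(n);cv2.imwrite(f"pics/{n}0.png",f)
    m=optics.camera_model(n);print(n,{k:np.round(v,2).tolist() for k,v in m.items()})
s=env.state();print(s["time_s"],s["ee_pos"],s["ee_rot"],s["force"],s["gripper_width"])
E
```

```text
drive.py
pics
workcell.py
scene {'fx': 466.27, 'fy': 466.27, 'cx': 257.09, 'cy': 185.41, 'T': [[0.88, 0.3, -0.38, 216.88], [-0.48, 0.56, -0.68, -556.53], [0.01, 0.77, 0.63, 623.57], [0.0, 0.0, 0.0, 1.0]]}
top {'fx': 380.2, 'fy': 380.2, 'cx': 258.75, 'cy': 191.54, 'T': [[-0.01, 0.99, -0.15, 442.26], [-1.0, -0.01, -0.02, 21.84], [-0.02, 0.15, 0.99, 941.31], [0.0, 0.0, 0.0, 1.0]]}
0.1 [155.89250809 553.00468862 213.215798  ] [-1.79910846e+02  5.77992232e-05  1.64256356e+02] [-0.43995192  0.14792734 -1.23353011] 91.18777468249174
```

View pics/scene0.png

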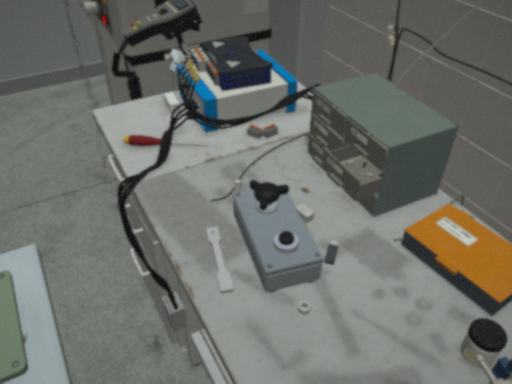

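View pics/top0.png

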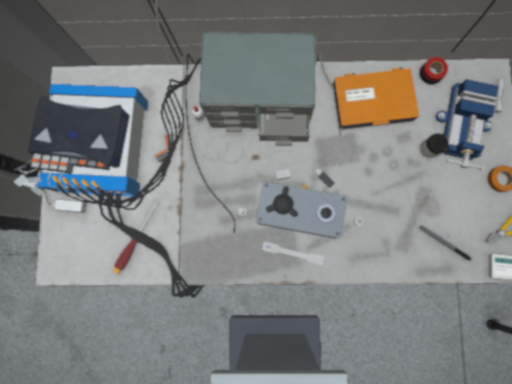

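The top view shows the station at about (302,210), the three-lobed head at (284,204) and the start button at (326,212). The scene view shows the head at (268,193) and the start button at (287,239). Next I'll measure with masks and crop in closer.

```bash
cat > h.py <<'E'
import cv2,numpy as np
from workcell import env, optics, job_done
def ray(n,u,v):
    m=optics.camera_model(n);T=np.array(m["T"])
    d=T[:3,:3]@np.array([(u-m["cx"])/m["fx"],-(v-m["cy"])/m["fy"],-1]);return T[:3,3],d
def plane(n,u,v,z):
    o,d=ray(n,u,v);return o+d*(z-o[2])/d[2]
def proj(n,p):
    m=optics.camera_model(n);T=np.array(m["T"]);c=T[:3,:3].T@(np.array(p)-T[:3,3])
    return m["cx"]-m["fx"]*c[0]/c[2],m["cy"]+m["fy"]*c[1]/c[2]
def tri(a,b):
    (o1,d1),(o2,d2)=ray("top",*a),ray("scene",*b)
    t=np.linalg.lstsq(np.c_[d1,-d2],o2-o1,rcond=None)[0]
    p,q=o1+t[0]*d1,o2+t[1]*d2;return (p+q)/2,np.linalg.norm(p-q)
E
python3 - <<'E'
from h import *
t=cv2.imread("pics/top0.png");s=cv2.imread("pics/scene0.png")
for n,im,(x0,y0,x1,y1) in(("top",t,(250,175,355,245)),("scene",s,(225,170,330,295))):
    g=cv2.cvtColor(im,cv2.COLOR_BGR2GRAY)[y0:y1,x0:x1]
    k,l,st,c=cv2.connectedComponentsWithStats((g<65).astype(np.uint8))
    for i in range(1,k):
        if st[i,4]>15: 
            u,v=c[i]+[x0,y0];print(n,st[i]+[x0,y0,0,0,0],u,v,[np.round(plane(n,u,v,z),1) for z in(81,95)])
a=cv2.resize(t[175:245,250:355],None,fx=7,fy=7,interpolation=cv2.INTER_CUBIC);cv2.imwrite("pics/tc.png",a)
a=cv2.resize(s[170:295,225:335],None,fx=4.8,fy=4.8,interpolation=cv2.INTER_CUBIC);cv2.imwrite("pics/sc.png",a)
E
```

```text
top [273 194  19  19 231] 282.8874458874459 203.5194805194805 [array([541.7, -13.5,  81. ]), array([540.1, -12.9,  95. ])]
top [325 209   5   7  20] 327.45 211.7 [array([ 522.1, -113.8,   81. ]), array([ 520.8, -111.6,   95. ])]
scene [250 181  38  28 566] 267.0671378091873 192.37632508833923 [array([545.8,  -3.1,  81. ]), array([537.3, -17.4,  95. ])]
scene [280 232  13  12 132] 285.9318181818182 237.62878787878788 [array([ 516.7, -116.2,   81. ]), array([ 509. , -127.5,   95. ])]
```

View pics/tc.png

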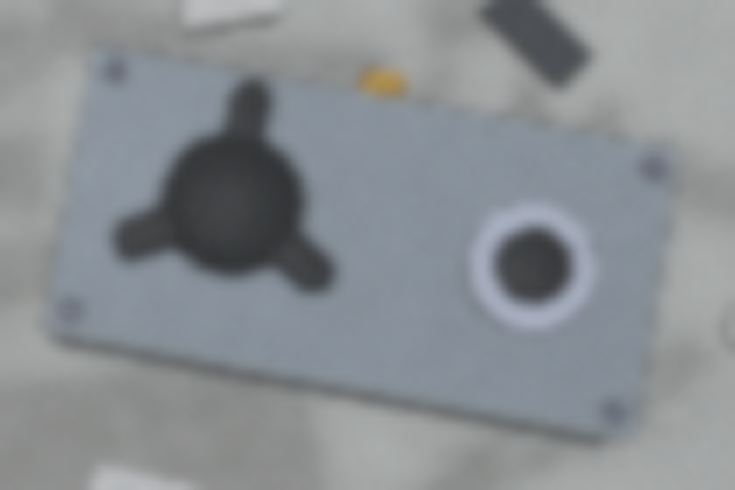

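View pics/sc.png

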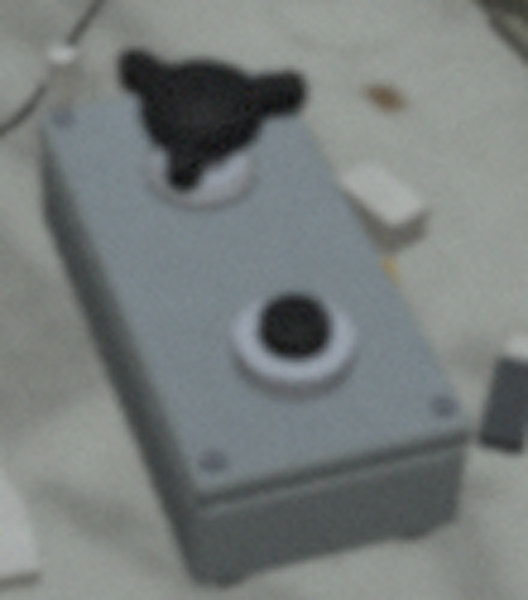

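The crops show the lobe tips in the top crop at (251,82), (116,243) and (330,288), the dome at (233,203) and the start button at (533,264). Next I convert these to world points, fit the head, and check against the lid and the other view.

Run:
```python
from h import *
T=lambda a,b:((a+.5)/7-.5+250,(b+.5)/7-.5+175)
S=lambda a,b:((a+.5)/4.8-.5+225,(b+.5)/4.8-.5+170)
P=np.array([plane("top",*T(*p),92) for p in((251,82),(116,243),(330,288))])
d=plane("top",*T(233,203),95); s=plane("top",*T(533,264),81)
print("dome",d,"start",s,"dist",np.linalg.norm((d-s)[:2]))
for p in P: v=(p-d)[:2];print("lobe",p,np.hypot(*v),np.degrees(np.arctan2(v[1],v[0])))
print("centroid tips",P.mean(0))
q=np.array([plane("top",*T(*p),60) for p in((115,70),(653,166),(615,411),(70,309))]);print("screws",q.round(1).tolist(),"mid",q.mean(0))
a=(q[0]+q[3]-q[1]-q[2])[:2];print("axis deg",np.degrees(np.arctan2(a[1],a[0])),"head-start deg",np.degrees(np.arctan2(*(d-s)[1::-1])))
print("screws pred head",q.mean(0)[:2]+45*a/np.hypot(*a),"start",q.mean(0)[:2]-55*a/np.hypot(*a))
for n,t,b in(("dome",(233,203),(203,112)),("start",(533,264),(294,325)),("l0",(251,82),(300,90)),("l1",(116,243),(130,60)),("l2",(330,288),(182,184))):
    p,e=tri(T(*t),S(*b));print("tri",n,p.round(1),e.round(1))
t=optics.grab_frame("top")
for nm,pts in (("bolt",(242,211)),("nut",(359,221))): print(nm,plane("top",*pts,10))
```

```text
dome [539.98905134 -12.87506251  95.        ] start [ 520.77817652 -109.86158924   81.        ] dist 98.87084544066073
lobe [579.57247436 -19.46908575  92.        ] 40.128898816782964 -9.457795814792206
lobe [527.8354614   24.65190826  92.        ] 39.44595395857315 107.94521001284556
lobe [512.73909737 -43.43166816  92.        ] 40.942229309143656 -131.72613363904034
centroid tips [540.04901104 -12.74961522  92.        ]
screws [[589.4, 24.5, 60.0], [554.9, -153.9, 60.0], [474.1, -138.2, 60.0], [509.3, 40.2, 60.0]] mid [531.91482955 -56.85439457  60.        ]
axis deg 78.96869081774861 head-start deg 78.79600630962982
screws pred head [540.52537144 -12.68586994] start [ 521.3908339 -110.8381469]
tri dome [540.2 -12.9  89.3] 0.9
tri start [ 520.9 -110.6   74.8] 1.0
tri l0 [579.1 -19.1  89.4] 2.0
tri l1 [528.4  24.4  91.7] 1.2
tri l2 [513.2 -43.8  89.4] 0.6
bolt [532.46129403  84.36677714  10.        ]
nut [ 505.19741982 -200.71092929   10.        ]
```

The measurements agree. The screws, dome and lobe tips put the axis at about (540.2, -12.8), station yaw at -11°, and the lobes at about -11°, 109° and 229°. Next I shut the fingers and move above the head at height.

The rows are not in the units I measure in: shifts go in shares of 800 mm and turns go in shares of 2 rad. I convert before sending: -33 mm / 800 = -0.0413, -27.5 mm / 800 = -0.0344.

```bash
echo '[[[-0.0413, -0.0344, 0, 0, 0, 0], [-0.0413, -0.0344, 0, 0, 0, 0], [-0.0413, -0.0344, 0, 0, 0, 0], [-0.0413, -0.0344, 0, 0, 0, 0], [-0.0413, -0.0344, 0, 0, 0, 0], [-0.0413, -0.0344, 0, 0, 0, 0], [-0.0413, -0.0344, 0, 0, 0, 0], [-0.0413, -0.0344, 0, 0, 0, 0]]]' | python3 drive.py 0 10
echo '[[[-0.0413, -0.0344, 0, 0, 0, 0], [-0.0413, -0.0344, 0, 0, 0, 0], [-0.0413, -0.0344, 0, 0, 0, 0], [-0.0413, -0.0344, 0, 0, 0, 0], [-0.0413, -0.0344, 0, 0, 0, 0], [-0.0413, -0.0344, 0, 0, 0, 0], [-0.0413, -0.0344, 0, 0, 0, 0], [0, 0, 0, 0, 0, 0]]]' | python3 drive.py
echo '[[[0, 0, 0, 0, 0, -0.0611], [0, 0, 0, 0, 0, -0.0611], [0, 0, 0, 0, 0, -0.0611], [0, 0, 0, 0, 0, -0.0611], [0, 0, 0, 0, 0, -0.0611], [0, 0, 0, 0, 0, 0], [0, 0, 0, 0, 0, 0]]]' | python3 drive.py
cat >> h.py <<'E'
from scipy.spatial.transform import Rotation as R
def to(p):
    s=env.state();r=R.from_euler("xyz",s["ee_rot"],degrees=True)
    print("t",s["time_s"],"tool delta",r.inv().apply(np.array(p)-s["ee_pos"]).round(1),"rot",s["ee_rot"].round(2) if hasattr(s["ee_rot"],"round") else s["ee_rot"],"F",np.round(s["force"],1),"q",np.round(s["qpos"],0))
E
python3 -c "
from h import *;to([540.2,-12.8,120])"
```

```text
time_s: 0.95
ee_pos: [351.0, 268.5, 213.9]
ee_rot: [180.0, 0.0, 164.3]
force: [1.2, 0.7, -0.3]
gripper_width: 30.1
gripper_force: 0.0
time_s: 1.75
ee_pos: [523.0, 18.3, 213.4]
ee_rot: [-179.9, 0.1, 164.0]
force: [0.6, 0.4, -1.0]
gripper_width: 0.0
gripper_force: 0.0
time_s: 2.45
ee_pos: [520.1, 22.6, 213.8]
ee_rot: [180.0, -0.0, -160.9]
force: [-0.3, -0.5, 0.8]
gripper_width: 0.5
gripper_force: 0.0
t 2.45 tool delta [ -7.5 -40.1  93.8] rot [ 1.7997e+02 -3.0000e-02 -1.6086e+02] F [-0.3 -0.5  0.8] q [   1.   13.   97.    0.   70. -108.]
```

Scaled: 20 mm / 800 = 0.025, -10 mm / 800 = -0.0125.

```bash
echo '[[[-0.0025, -0.0125, 0.025, 0, 0, 0], [-0.0025, -0.0125, 0.025, 0, 0, 0], [-0.0025, -0.0125, 0.025, 0, 0, 0], [-0.0019, -0.0125, 0.025, 0, 0, 0], [0, 0, 0.0125, 0, 0, 0], [0, 0, 0.005, 0, 0, 0], [0, 0, 0, 0, 0, 0], [0, 0, 0, 0, 0, 0]]]' | python3 drive.py 0 10
python3 -c "
from h import *;to([540.2,-12.8,104])
cv2.imwrite('pics/s1.png',cv2.resize(optics.grab_frame('scene')[130:260,200:340],None,fx=4,fy=4,interpolation=cv2.INTER_CUBIC))"
```

```text
time_s: 3.25
ee_pos: [541.2, -12.7, 120.8]
ee_rot: [-180.0, 0.1, -160.7]
force: [-0.2, -0.2, 0.5]
gripper_width: 0.4
gripper_force: 0.0
t 3.25 tool delta [ 1.   0.3 16.8] rot [-1.7998e+02  9.0000e-02 -1.6074e+02] F [-0.2 -0.2  0.5] q [  -3.   20.  102.    0.   58. -112.]
```

View pics/s1.png

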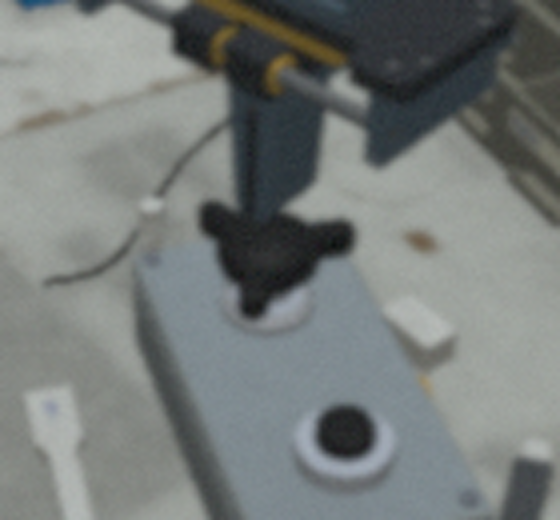

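The fingers appear to end at crop (262,215), just behind and above the dome at (268,250). I check the projected TCP against that before going down.

```bash
python3 -c "
from h import *
f=lambda p:[round((a-b)*4) for a,b in zip(proj('scene',p),(200,130))]
print('tcp',f([541.2,-12.7,120.8]),'top',f([540.2,-12.8,104]),'mid',f([540.2,-12.8,92]))
r=R.from_euler('z',-160.9,degrees=True)
for x in(-16,16):
  for y in (-13.5,13.5): print(x,y,f(r.apply([x,-y,0])+[541.2,-12.7,120.8]))
"
```

```text
tcp [272, 195] top [269, 226] mid [269, 247]
-16 -13.5 [320, 192]
-16 13.5 [273, 166]
16 -13.5 [271, 226]
16 13.5 [224, 199]
```

The projection matches: the predicted near corner is (271,226), which is what the picture shows. Now I press.

Scaled: 7 mm / 800 = 0.0088, 5 mm / 800 = 0.0063.

```bash
echo '[[[0.0013, 0, 0.0088, 0, 0, 0], [0, 0, 0.0063, 0, 0, 0], [0, 0, 0.0038, 0, 0, 0], [0, 0, 0.0013, 0, 0, 0], [0, 0, 0.0013, 0, 0, 0], [0, 0, 0.0013, 0, 0, 0], [0, 0, 0.0013, 0, 0, 0], [0, 0, 0, 0, 0, 0]]]' | python3 drive.py
echo '[[[0, 0, 0.0013, 0, 0, 0], [0, 0, 0.0013, 0, 0, 0], [0, 0, 0.0013, 0, 0, 0], [0, 0, 0.0013, 0, 0, 0], [0, 0, 0, 0, 0, 0]]]' | python3 drive.py
```

```text
time_s: 4.1
ee_pos: [539.5, -13.5, 101.6]
ee_rot: [180.0, -0.0, -160.8]
force: [-3.8, 0.2, 5.2]
gripper_width: 0.8
gripper_force: 3.0
time_s: 4.6
ee_pos: [539.6, -13.4, 97.5]
ee_rot: [180.0, -0.0, -160.7]
force: [-2.5, -0.5, 5.6]
gripper_width: 0.8
gripper_force: 2.8
```

Scaled: 0.7 mm / 800 = 0.0009.

```bash
echo '[[[0, 0, 0.0009, 0, 0, 0], [0, 0, 0.0009, 0, 0, 0], [0, 0, 0, 0, 0, 0]]]' | python3 drive.py; echo '[[[0, 0, 0.0008, 0, 0, 0], [0, 0, 0, 0, 0, 0]]]' | python3 drive.py
```

```text
time_s: 4.9
ee_pos: [539.6, -13.4, 96.1]
ee_rot: [180.0, -0.0, -160.7]
force: [-2.5, 1.1, 6.4]
gripper_width: 0.3
gripper_force: 3.1
time_s: 5.1
ee_pos: [539.7, -13.4, 96.0]
ee_rot: [180.0, 0.0, -160.7]
force: [-3.6, 0.2, 8.4]
gripper_width: 0.3
gripper_force: 4.2
```

Scaled: 0.8 mm / 800 = 0.001.

```bash
echo '[[[0, 0, 0.001, 0, 0, 0], [0, 0, 0, 0, 0, 0], [0, 0, 0, 0, 0, 0]]]' | python3 drive.py; echo '[[[0, 0, -0.0063, 0, 0, 0], [0, 0, -0.0125, 0, 0, 0], [0, 0, -0.0188, 0, 0, 0], [0, 0, -0.0188, 0, 0, 0], [0, 0, 0, 0, 0, 0], [0, 0, 0, 0, 0, 0]]]' | python3 drive.py
python3 - <<'E'
from h import *
to([540,-13,104])
f=optics.grab_frame('scene');cv2.imwrite('pics/s2f.png',f)
cv2.imwrite('pics/s2.png',cv2.resize(f[150:280,200:340],None,fx=4,fy=4,interpolation=cv2.INTER_CUBIC))
# pusher target: lobe at 109deg, radial 39, ccw tangential offset 7+16+6
a=np.radians(109);rad=np.array([np.cos(a),np.sin(a)]);tan=np.array([-rad[1],rad[0]])
p=np.array([540.2,-12.8])+39*rad+30*tan;print(p);to([*p,82])
E
```

```text
time_s: 5.4
ee_pos: [539.7, -13.5, 95.9]
ee_rot: [180.0, 0.0, -160.7]
force: [-4.3, 0.1, 12.6]
gripper_width: 0.7
gripper_force: 6.3
time_s: 6.0
ee_pos: [539.9, -13.6, 139.1]
ee_rot: [-180.0, 0.0, -160.7]
force: [0.3, 0.1, -0.7]
gripper_width: 0.5
gripper_force: 0.0
t 6.0 tool delta [-0.2  0.5 35.1] rot [-1.7999e+02  3.0000e-02 -1.6075e+02] F [ 0.3  0.1 -0.7] q [  -3.   19.  101.    0.   61. -112.]
[499.13728471  14.30817981]
t 6.05 tool delta [28.9 39.6 56.6] rot [ 1.7998e+02 -4.0000e-02 -1.6075e+02] F [ 0.2  0.1 -0.1] q [  -3.   19.  101.    0.   61. -112.]
```

View pics/s2.png

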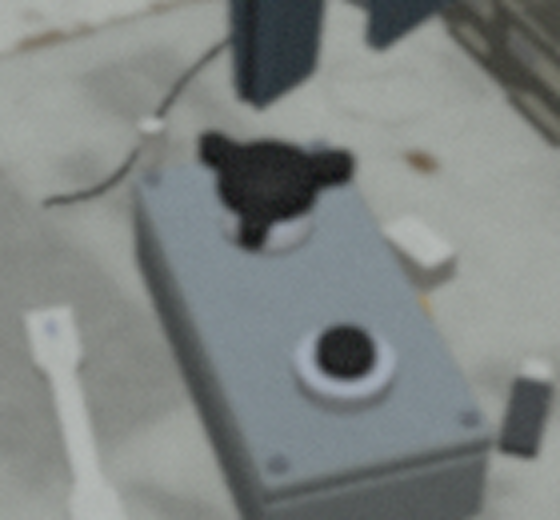

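The head is down by itself: its lobes sit about 10 crop px (~6 mm) lower than before, and the station is unmoved. Next I go beside the lobe at 109° and descend there.

Scaled: 20 mm / 800 = 0.025, 13.5 mm / 800 = 0.0169.

```bash
echo '[[[0.0125, 0.0163, 0, 0, 0, 0], [0.0125, 0.0163, 0, 0, 0, 0], [0.0113, 0.0169, 0, 0, 0, 0], [0, 0, 0.025, 0, 0, 0], [0, 0, 0.025, 0, 0, 0], [0, 0, 0.0163, 0, 0, 0], [0, 0, 0.005, 0, 0, 0], [0, 0, 0, 0, 0, 0]]]' | python3 drive.py
python3 - <<'E'
from h import *
to([499.1,14.3,80])
f=optics.grab_frame('scene')
cv2.imwrite('pics/s3.png',cv2.resize(f[130:260,200:340],None,fx=4,fy=4,interpolation=cv2.INTER_CUBIC))
E
```

```text
time_s: 6.85
ee_pos: [498.9, 14.4, 81.5]
ee_rot: [180.0, -0.1, -160.7]
force: [0.5, 0.6, 0.7]
gripper_width: 0.7
gripper_force: 0.0
t 6.85 tool delta [-0.2 -0.2  1.5] rot [ 1.7996e+02 -9.0000e-02 -1.6074e+02] F [0.5 0.6 0.7] q [   0.   19.  110.    0.   51. -109.]
```

View pics/s3.png

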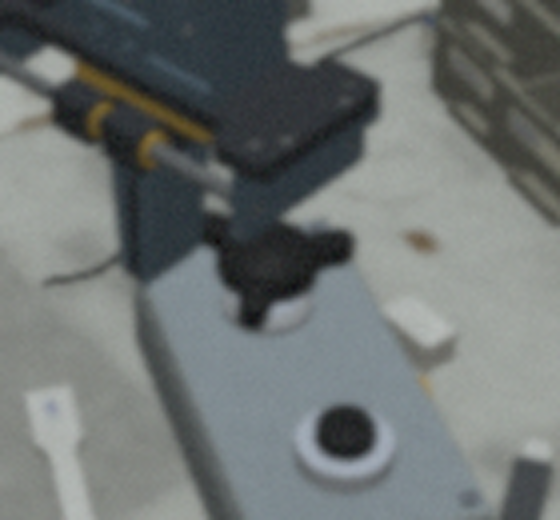

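Scaled: -3 mm / 800 = -0.0038, -1 mm / 800 = -0.0013.

```bash
echo '[[[-0.0038, 0, 0.0013, 0, 0, 0], [-0.0038, 0, 0, 0, 0, 0], [-0.0013, 0, 0, 0, 0, 0], [0, 0, 0, 0, 0, 0]]]' | python3 drive.py; echo '[[[-0.0044, 0.0024, 0, 0, 0, 0.0436], [-0.0044, 0.0024, 0, 0, 0, 0.0436], [-0.0044, 0.0024, 0, 0, 0, 0.0436], [-0.0044, 0.0024, 0, 0, 0, 0.0436], [0, 0, 0, 0, 0, 0]]]' | python3 drive.py; echo '[[[-0.0044, 0.0024, 0, 0, 0, 0.0436], [-0.0044, 0.0024, 0, 0, 0, 0.0436], [-0.0044, 0.0024, 0, 0, 0, 0.0436], [0, 0, 0, 0, 0, 0]]]' | python3 drive.py
```

```text
time_s: 7.3
ee_pos: [506.0, 16.7, 81.3]
ee_rot: [180.0, -0.0, -160.7]
force: [-2.1, -0.9, 1.3]
gripper_width: 0.5
gripper_force: 0.9
time_s: 7.8
ee_pos: [518.2, 26.7, 81.1]
ee_rot: [-180.0, -0.0, 179.3]
force: [-1.3, -0.8, 0.0]
gripper_width: 0.5
gripper_force: 0.8
time_s: 8.2
ee_pos: [529.1, 31.4, 81.0]
ee_rot: [180.0, -0.0, 164.4]
force: [-1.7, 0.9, -0.1]
gripper_width: 0.2
gripper_force: 0.9
```

Run:
```python
from h import *
f=optics.grab_frame('scene')
cv2.imwrite('pics/s4.png',cv2.resize(f[130:260,200:340],None,fx=4,fy=4,interpolation=cv2.INTER_CUBIC))
s=env.state();r=R.from_euler("xyz",s["ee_rot"],degrees=True)
print("tcp rel axis in tool",r.inv().apply(s["ee_pos"]-np.array([540.2,-12.8,80])),s["torque"],s["force"])
```

```text
tcp rel axis in tool [22.77898879 39.52701993 -0.99218736] [ 0.05251762  0.31311016 -0.0353468 ] [-2.3151665  -0.38404375  1.2674942 ]
```

View pics/s4.png

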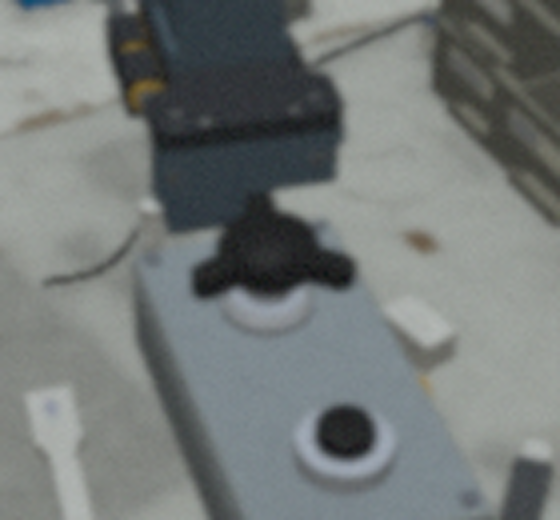

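The head has turned about 35°: lobes are now at (210,278), (340,268) and (260,205), and the dome looks higher already. I push on to about 0.87–0.9 rad to be past the release point, then return along the arc.

Scaled: -3.5 mm / 800 = -0.0044, 1.9 mm / 800 = 0.0024, 5 degrees / 114.5916 = 0.0436.

```bash
echo '[[[-0.0044, 0.0024, 0, 0, 0, 0.0436], [-0.0044, 0.0024, 0, 0, 0, 0.0436], [-0.0044, 0.0024, 0, 0, 0, 0.0436], [0, 0, 0, 0, 0, 0], [0, 0, 0, 0, 0, 0]]]' | python3 drive.py
python3 - <<'E'
from h import *
f=optics.grab_frame('scene');cv2.imwrite('pics/s5f.png',f)
E
echo '[[[0.0044, -0.002, 0, 0, 0, -0.0436], [0.0044, -0.002, 0, 0, 0, -0.0436], [0.0044, -0.002, 0, 0, 0, -0.0436], [0.0044, -0.002, 0, 0, 0, -0.0436], [0.0044, -0.002, 0, 0, 0, -0.0436]]]' | python3 drive.py
echo '[[[0.0044, -0.002, 0, 0, 0, -0.0436], [0.0044, -0.002, 0, 0, 0, -0.0436], [0.0044, -0.002, 0, 0, 0, -0.0436], [0.0044, -0.002, 0, 0, 0, -0.0436], [0.0044, -0.002, 0, 0, 0, -0.0436], [0.0063, 0, 0, 0, 0, 0], [0.0063, 0, 0, 0, 0, 0], [0, 0, 0, 0, 0, 0]]]' | python3 drive.py
```

```text
time_s: 8.75
ee_pos: [540.5, 33.1, 81.0]
ee_rot: [-180.0, -0.0, 149.4]
force: [-2.8, -0.4, -0.3]
gripper_width: 0.5
gripper_force: 1.1
time_s: 9.3
ee_pos: [521.8, 31.5, 81.2]
ee_rot: [-180.0, 0.0, 174.6]
force: [-1.4, 0.5, 0.5]
gripper_width: 0.5
gripper_force: 0.6
time_s: 10.1
ee_pos: [495.4, 19.1, 81.3]
ee_rot: [-180.0, 0.0, -160.8]
force: [0.2, 0.0, -0.2]
gripper_width: 0.5
gripper_force: 0.0
```

Force is zero and the fingers are clear. I raise the arm, move away from the station and check.

Scaled: -40 mm / 800 = -0.05, -30 mm / 800 = -0.0375.

```bash
echo '[[[0.0063, 0, 0, 0, 0, 0], [0, 0, -0.0188, 0, 0, 0], [0, 0, -0.0375, 0, 0, 0], [0, 0, -0.05, 0, 0, 0], [0.025, 0.025, -0.0375, 0, 0, 0], [0.0375, 0.0375, 0, 0, 0, 0], [0.0375, 0.0375, 0, 0, 0, 0], [0, 0, 0, 0, 0, 0]]]' | python3 drive.py
echo '[[[0.0375, 0.0375, 0, 0, 0, 0], [0, 0.0375, 0, 0, 0, 0], [0, 0, 0, 0, 0, 0], [0, 0, 0, 0, 0, 0]]]' | python3 drive.py
python3 - <<'E'
from h import *
f=optics.grab_frame('scene');t=optics.grab_frame('top')
a=[cv2.resize(x[160:310,200:350],None,fx=2.6,fy=2.6) for x in(cv2.imread('pics/scene0.png'),f)]
cv2.imwrite('pics/fin.png',np.hstack(a))
t0=cv2.imread('pics/top0.png')
for n,A,B,(x0,y0,x1,y1) in(("top",t0,t,(230,165,370,270)),("scene",cv2.imread('pics/scene0.png'),f,(200,165,350,310))):
    for nm in (A,B):
        g=cv2.cvtColor(nm,cv2.COLOR_BGR2GRAY)[y0:y1,x0:x1]
        k,l,st,c=cv2.connectedComponentsWithStats((g<65).astype(np.uint8))
        print(n,[(*(c[i]+[x0,y0]).round(1),st[i].tolist()) for i in range(1,k) if st[i,4]>15])
E
```

```text
time_s: 10.9
ee_pos: [384.4, 67.7, 196.1]
ee_rot: [179.9, -0.1, -160.6]
force: [0.5, -0.5, 0.1]
gripper_width: 0.3
gripper_force: 0.0
time_s: 11.3
ee_pos: [341.6, 113.5, 196.3]
ee_rot: [-180.0, 0.1, -160.6]
force: [0.2, -0.9, -0.0]
gripper_width: 0.8
gripper_force: 0.0
top [(np.float64(282.9), np.float64(203.5), [43, 29, 19, 19, 231]), (np.float64(327.4), np.float64(211.7), [95, 44, 5, 7, 20])]
top [(np.float64(283.0), np.float64(203.5), [43, 29, 19, 19, 215])]
scene [(np.float64(340.4), np.float64(176.7), [121, 0, 29, 29, 183]), (np.float64(267.1), np.float64(192.4), [50, 16, 38, 28, 566]), (np.float64(285.9), np.float64(237.6), [80, 67, 13, 12, 132])]
scene [(np.float64(328.3), np.float64(168.0), [122, 0, 14, 9, 38]), (np.float64(346.0), np.float64(181.3), [140, 9, 10, 17, 96]), (np.float64(267.1), np.float64(192.3), [50, 16, 38, 28, 560]), (np.float64(285.9), np.float64(237.6), [80, 67, 13, 12, 132])]
```

View pics/fin.png

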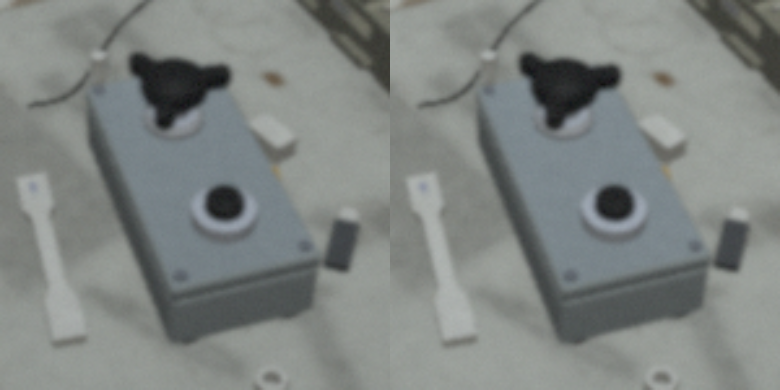

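The before and after pictures match. The head is up with its lobes at rest at (267,192), the start button is at (286,238), and the station and small parts have not moved.

```bash
python3 -c "
from workcell import env, optics, job_done;print(job_done())"
```

```text
the job is handed in; nothing more can be done
None
```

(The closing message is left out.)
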